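# Hang the tool caddy on the locking hook and shoot its bolt

### The arm

A 6-joint arm with a two-finger parallel gripper is mounted at the origin on the work surface. World frame = base frame: x ahead of the robot, y to its left, z up, the work surface at z = 0. Lengths are in mm, angles in degrees, forces in N, time in s.
With the tool pointing down it reaches from about 275 to 750 mm from the base axis. Payload 10.2 kg.
Tool frame: the origin (TCP) lies at the very end of the fingers, on their centre line; the grasp point (between the pads) lies 19 mm behind it; z points along the fingers, y is the line along which they close (so a half turn about z gives the same grasp; the last joint's range is limited). The gripper opens to 85 mm and grips with 20 to 120 N. Pads are 22 mm wide; open, the fingers measure 114 mm over their backs; the gripper's body (76 mm by 85 mm) begins 54 mm behind the grasp point. The pads swing forward as they close: fully open they stand 13 mm farther back than shut.
Start: joints at [-87.113, 17.928, 85.812, -0, 76.261, -12.8], TCP at [141.942, -505.454, 231.294] pointing down, gripper open.
Joint ranges: [-168.41, 168.41], [-55.51, 124.54], [10.69, 146.95], [-70.63, 250.63], [1, 178], [-165.06, 165.06]. Speed limits (degrees/s): [136.94, 136.94, 172.46, 180, 180, 180].

### API

Orientations are given as [roll, pitch, yaw] about the fixed x, y, z axes, in that order (R = Rz(yaw) Ry(pitch) Rx(roll)).
In Python, from plant import env, optics gives the robot as it stands.
- The arm moves only by the shell command python3 -m jog 'ROWS' [FORCE]. ROWS is JSON, a list of rows, each an object with "grip": the opening, from 0 (shut) to 1 (fully open); "dp": the shift along the world's x, y, z in mm, a list of three; "turn": the turn, a rotation vector about the world's x, y, z in degrees, a list of three. A call has 1 to 12 rows; each row shifts and turns the commanded pose from where the row before left it; what a row does not reach is not made up. A row lasts 1/12 s, in which the tool goes at most 41.7 mm and 7.16 degrees, less where a joint would pass 70% of its speed; a pose out of reach is approached as far as the arm can. A call is refused whole if a number of a shift passes 41.7 or a number of a turn 7.16, either way. A call with a gripper value outside its range is refused whole. The fingers move at their own pace and stop on an object; FORCE is the grip in N (left out, the last holds). Time passes only in rows, so rows that do not move let the fingers close. It gives the time, the measured TCP pose, the force, the opening and the grip force at its end, in the units of the state.
- env.read_state(): the state, without advancing time (a new reading comes with each control period).
- optics.grab_frame(name): name is "side" or "top"; returns a dict with "frame" (384x512x3 uint8, blue, green, red), "fx", "fy", "cx", "cy" (pixels), "position" and "attitude" of the camera in the world. Camera axes: x right, y up, looking along -z (the intrinsics and any distortion apply to the point x, -y, -z); pixel columns grow to the right and rows downward; lengths in mm; the calibration is good to about 2 mm. A picture is of the moment at which its call begins. There is no depth.
- env.job_done(): hands the job in; it is judged then, once.
The state is a dict: "t": time; "q": joint angles; "qvel": joint speeds; "joint_torque": joint torques, N m; "eef_pos": TCP position; "orientation": TCP orientation; "force": force on the tool from outside, world axes, zero at the start; "moment": the same for the moment, N m; "grip_width": finger opening in mm; "finger_force": force on a finger pad.
Only numpy, scipy, OpenCV 4.12 (cv2) and the standard library are available. Lean on these libraries where they do the work, as an engineer would, in place of code of your own. Each camera call takes 0.05 s, during which the arm holds its last target. There are 200 camera calls.

### The job

Hang the empty steel tool caddy by its wooden handle bar on the steel hook of the plywood stand (draw the hook's bolt back first if it closes the mouth) and let go of it, then slide the bolt fully home into its keeper so that the caddy cannot be knocked off. Do not disturb the mug on the turntable or the rolling pin, scraper and modeling tool lying about.

Things in the scene. Friction and masses are not known exactly. Their poses are not given: they have to be found in the camera images.
- stand: Plywood stand fixed to the counter, side-on to the robot: its hook points along the stand's -x, roughly world -y. All stand positions in mm: origin on the counter below the post's front face, z up. Base board x -70 to 145, y -75 to 75, 18 thick. Post x 0 to 75, y -17 to 17, to z 177. The bolt's steel track lies on it: x -27 to 77, y -15 to 15, to z 203
- hook_seat (a point): Point on top of the hook arm, mid mouth: stand x -55, y 0, z 165. The arm is a level round steel bar, 10 mm diameter, from the post along stand -x to x -94, where the keeper stands on it. Axes as the stand's
- keeper (a point): Centre of the mouth of the keeper's square eye: stand x -80, y 0, z 191. The keeper is a steel block at the arm's end, x -94 to -80, y -12 to 12, from z 152 up to z 204
- bolt (a joint): Bolt travel in m along the stand's -x: 0 = drawn back, 0.062 = fully home against its stop; needs about 3 N. The bolt is a steel rod, 11 mm diameter, 90 long, axis at stand y 0, z 191; its nose is at x = -28 mm - travel. The hook's open mouth is the gap between the nose and the keeper's face at x -80
- bolt_lug (a point): Where to take the bolt's upright round lug (14 mm diameter, standing on the bolt from z 191 up to z 239 of the stand): a point on the lug's axis at z 227. It moves with the bolt: stand x = 55 mm - travel. The shelf overhead leaves no room for a vertical gripper there
- shelf_edge (a point): Middle of the lower front edge of the plywood shelf over the track: stand x 65, y 0, z 289. The shelf spans x 65 to 165, y -75 to 75, 16 thick, small pots on top to z 355, on two uprights x 105 to 125, y 40 to 70 and -70 to -40
- caddy: Steel tool caddy, open box 70 (x) x 134 (y) x 45 high, 3 mm walls, with a handle: two end plates at y +-64.5 (5 mm thick, 30 mm wide in x) carry a wooden bar, square 14 x 14 mm, 126 mm long along y, centre 132 mm above the underside. The window between box rim and bar is 80 mm high. Origin: centre of the underside. About 0.35 kg, looks the same turned by half a turn
- caddy_bar (a point): Centre of the caddy's wooden handle bar, 132 mm above its underside; the bar runs along y
- turntable: Aluminium turntable, 140 mm diameter, 45 mm high, fixed; origin: centre of its underside. Obstacle
- mug: Bisque mug standing on the turntable, 82 mm diameter, 88 mm high, handle at its +y; origin: centre of its underside. Leave alone
- rolling_pin: Wooden rolling pin stub lying along its x, roller 110 mm long, 44 mm diameter, with one short handle to x +85 mm; origin under the middle of the roller. Leave alone
- scraper: Steel scraper with wooden grip, flat, 90 x 60 x 12 mm; origin under its middle. Leave alone
- modeling_tool: Yellow plastic modeling tool lying along its x, 172 mm long, 14 mm thick; origin under its middle. Leave alone
Mind the look-alikes: they are no part of the job. There is more than one size of the caddy; the one meant has the size given above.

How it is judged:
By the outcome, as a careful person would: the job done as asked, in the order asked, and still so for the second after the job is handed in, with the robot touching nothing.
It also fails if it takes over 72 s, if anything falls off the work surface, if the arm or the gripper's body presses on something with over 40 N, if the wrist force passes 120 N, or if a joint passes its speed limit or range.

## Working session

There is one attempt and no reset: what is moved stays moved. The work goes in short steps, Python scripts to look and compute and a shell command to move; the robot and the scene stay as the last step left them, time stands still between calls to the robot, and variables do not carry over. Pictures are saved under pics/ and viewed, at most 10 in all, crops included, and the job is handed in when it is done.

```bash
ls; mkdir -p pics; python3 - <<'E'
from plant import env, optics
import cv2
for n in("side","top"):
    d=optics.grab_frame(n); cv2.imwrite(f"pics/{n}0.png",d["frame"])
    print(n,{k:v for k,v in d.items() if k!="frame"})
s=env.read_state();print(s)
E
```

```text
pics
side {'fx': 472.7641221728511, 'fy': 472.7641221728511, 'cx': 261.7017794692944, 'cy': 196.66295885634497, 'position': array([  356.641233  , -1064.33436619,  1125.88597647]), 'attitude': array([ 48.14622617,   0.86880555, -10.43632685])}
top {'fx': 373.43721414482707, 'fy': 373.43721414482707, 'cx': 254.96827619245073, 'cy': 182.3963019015781, 'position': array([ 393.36997424,  -33.19298248, 1239.97014654]), 'attitude': array([  6.52627858,  -0.7029505 , -89.46608381])}
{'t': 0.1, 'q': array([-8.71124674e+01,  1.79579119e+01,  8.58500967e+01, -3.29140827e-04,
        7.62614053e+01, -1.28002444e+01]), 'qvel': array([ 0.02682621, -0.07333295, -0.19393298, -0.02854342,  0.03715405,
       -0.0107938 ]), 'joint_torque': array([ 2.40151829e-03, -4.12902868e+01, -2.60146236e+01, -1.80509237e-04,
        3.00430067e-03, -6.16397216e-06]), 'eef_pos': array([ 141.92893297, -505.20780392,  230.77446661]), 'orientation': array([-1.79932240e+02, -1.50671333e-02,  1.56878464e+01]), 'force': array([-0.0103283 ,  0.27053587, -0.24953898]), 'moment': array([-0.02487258, -0.00511391, -0.07847147]), 'finger_force': 0.0, 'grip_width': 85.37165706702334}
```

View pics/side0.png

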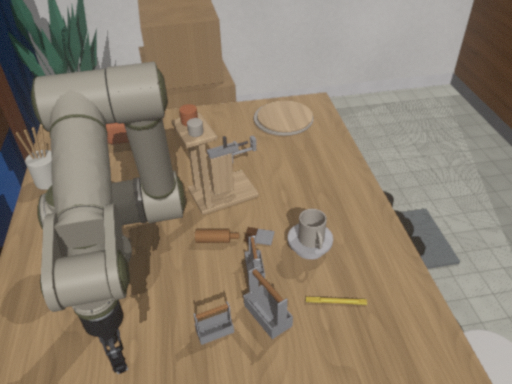

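View pics/top0.png

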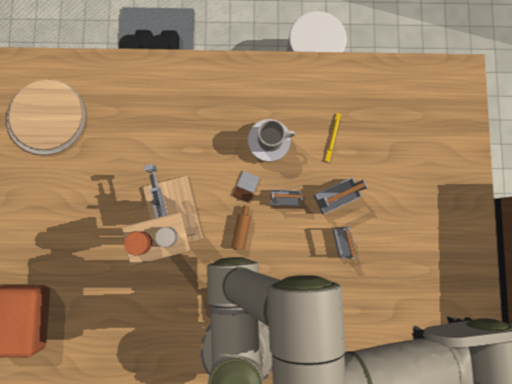

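Top view: stand at about (165,205) with the hook toward (150,168). The caddy candidates are A (286,198) small, B (340,195) large and C (343,242) small. B's bar is about 42 px long, which fits 126 mm, so I'll check it in a close crop.

```bash
python3 - <<'E'
import cv2,numpy as np
s=cv2.imread("pics/side0.png");t=cv2.imread("pics/top0.png")
R=lambda im,x,y,w,h,W,H:cv2.resize(im[y:y+h,x:x+w],(W,H),interpolation=cv2.INTER_CUBIC)
cv2.imwrite("pics/cad.png",np.hstack([R(t,260,170,120,100,480,400),R(s,190,230,110,120,320,349)[0:349]if 0 else cv2.copyMakeBorder(R(s,190,230,110,120,320,349),0,51,0,0,0)]))
cv2.imwrite("pics/stand.png",np.hstack([R(t,110,155,100,120,400,480),cv2.copyMakeBorder(R(s,170,95,100,120,400,480),0,0,0,0,0)]))
E
```

```text
(no output)
```

View pics/cad.png

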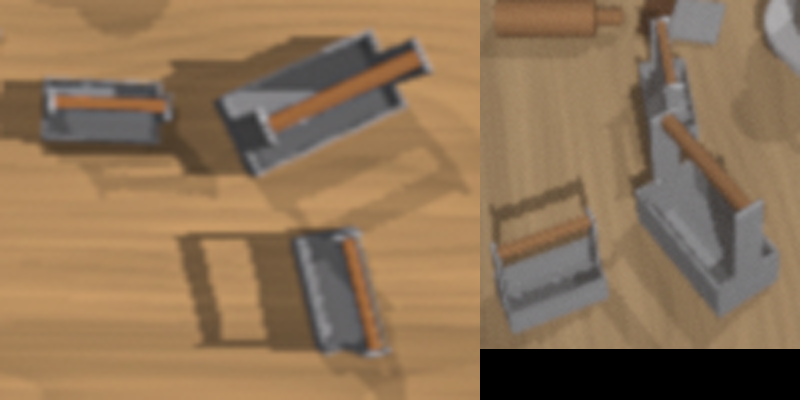

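View pics/stand.png

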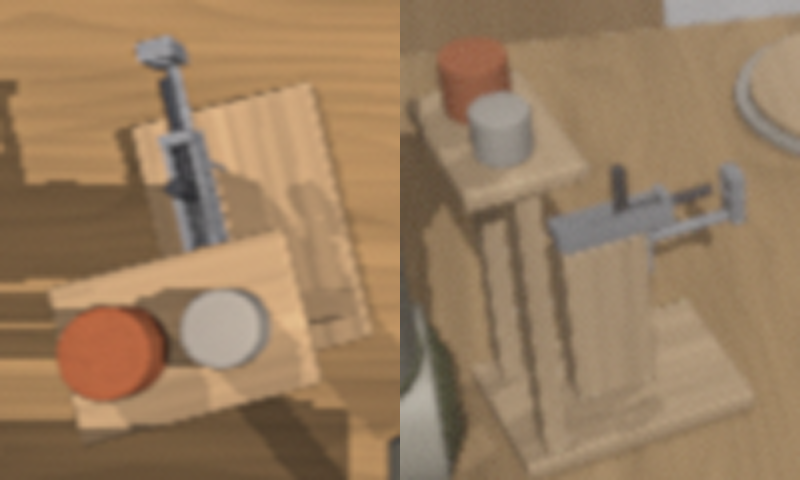

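Only B has the right proportions, so it's the target. It is empty. The bolt is partly out: its nose is mid-mouth. The hook points toward world +x here. Next I'll cast rays.

```bash
cat > geo.py <<'E'
import numpy as np
from scipy.spatial.transform import Rotation as Ro
C={'side':(472.764,261.70,196.66,[356.641,-1064.334,1125.886],[48.14622617,0.86880555,-10.43632685]),
   'top':(373.437,254.97,182.40,[393.370,-33.193,1239.970],[6.52627858,-0.7029505,-89.46608381])}
def ray(c,u,v):
    f,cx,cy,p,a=C[c]; d=Ro.from_euler('xyz',a,degrees=True).apply([(u-cx)/f,-(v-cy)/f,-1]); return np.array(p),d
def onz(c,u,v,z):
    p,d=ray(c,u,v); return (p+d*(z-p[2])/d[2])
def proj(c,P):
    f,cx,cy,p,a=C[c]; q=Ro.from_euler('xyz',a,degrees=True).inv().apply(np.array(P)-p); return cx+f*q[0]/-q[2], cy-f*q[1]/-q[2]
E
python3 - <<'E'
from geo import *
S=[('top',187.5,176.25,-70,75,18),('top',202.5,238.75,145,75,18),('top',143.25,187,-70,-75,18),
('side',257.5,194.5,-70,75,18),('side',205,210,145,75,18),('side',242.5,170.75,-70,-75,18),
('top',150.5,167.5,-87,0,204),('side',253.75,138,-87,0,204)]
A=np.array([[x,y] for *_,x,y,z in S],float);W=np.array([onz(c,u,v,z)[:2] for c,u,v,x,y,z in S])
def fit(A,W):
    a=A-A.mean(0);w=W-W.mean(0);th=np.arctan2((a[:,0]*w[:,1]-a[:,1]*w[:,0]).sum(),(a*w).sum())
    R=np.array([[np.cos(th),-np.sin(th)],[np.sin(th),np.cos(th)]]);return th,R,W.mean(0)-R@A.mean(0)
th,R,t=fit(A,W);print("stand",np.degrees(th),t.round(1));print((W-(A@R.T+t)).round(1).tolist())
for n,p in dict(seat=(-55,0),lug0=(55,0),lug62=(-7,0),keeper=(-80,0),shelf=(65,0)).items():print(n,(R@p+t).round(1))
for c,u,v in(('top',155,202),('side',224.75,137)):
    w=onz(c,u,v,239)[:2];print("lug",c,w.round(1),(R.T@(w-t)).round(1))
for c,L in (('top',[(327,201.75),(365,185.5)]),('side',[(254.6,270.6),(280,300.5)])):
    p=[onz(c,u,v,139)[:2] for u,v in L];d=p[1]-p[0];print("bar",c,((p[0]+p[1])/2).round(1),np.hypot(*d).round(1),np.degrees(np.arctan2(d[1],d[0])).round(1))
p=np.array([onz('top',u,v,45)[:2] for u,v in[(315,195),(352,178.75),(361.25,196.25),(324.25,213)]]);print(p.mean(0),[(np.hypot(*(p[i]-p[i-1])).round(1),np.degrees(np.arctan2(*(p[i]-p[i-1])[::-1])).round(1)) for i in range(4)])
for n,u,v in(("A",286,198),("C",343,242),("mug",270,140),("pin",242,228),("scr",247,185),("tool",333,138)):print(n,onz('top',u,v,60 if n in"AC" else 15)[:2].round(0))
E
```

```text
stand -165.7345124476383 [469.9 228.2]
[[-4.9, 2.7], [0.3, 1.2], [-5.1, 1.0], [-4.5, -3.4], [14.1, 6.5], [0.8, -5.7], [-3.4, -2.0], [2.7, -0.4]]
seat [523.2 241.7]
lug0 [416.6 214.6]
lug62 [476.7 229.9]
keeper [547.4 247.9]
shelf [406.9 212.2]
lug top [452.4 222.3] [18.4  1.3]
lug side [457.1 224.3] [13.4  0.6]
bar top [ 488.9 -316.1] 124.3 -66.5
bar side [ 492.6 -318.1] 116.4 -66.6
[ 490.02077094 -314.62614058] [(np.float64(64.4), np.float64(26.9)), (np.float64(131.9), np.float64(-65.9)), (np.float64(63.3), np.float64(-153.0)), (np.float64(132.0), np.float64(114.6))]
A [ 480. -145.]
C [ 344. -324.]
mug [677. -96.]
pin [384.  -6.]
scr [525. -21.]
tool [ 686. -307.]
```

```bash
cat >> geo.py <<'E'
def fit(A,W):
    a=A-A.mean(0);w=W-W.mean(0);th=np.arctan2((a[:,0]*w[:,1]-a[:,1]*w[:,0]).sum(),(a*w).sum())
    R=np.array([[np.cos(th),-np.sin(th)],[np.sin(th),np.cos(th)]]);return th,R,W.mean(0)-R@A.mean(0)
E
python3 - <<'E'
from geo import *
S=[('top',187.5,176.25,-70,75,18),('top',202.5,238.75,145,75,18),('top',143.25,187,-70,-75,18),
('side',257.5,194.5,-70,75,18),('side',242.5,170.75,-70,-75,18),
('top',150.5,167.5,-87,0,204),('side',253.75,138,-87,0,204),('top',150.5,167.5,-87,0,204),('side',253.75,138,-87,0,204)]
A=np.array([[x,y] for *_,x,y,z in S],float);W=np.array([onz(c,u,v,z)[:2] for c,u,v,x,y,z in S])
th,R,t=fit(A,W);print("stand",np.degrees(th),t.round(1));print((W-(A@R.T+t)).round(1).tolist())
for n,p in dict(seat=(-55,0),lug0=(55,0),lug62=(-7,0),keeper=(-87,0)).items():print(n,(R@p+t).round(1))
for c,u,v in(('top',155,202),('side',224.75,137)):
    w=onz(c,u,v,239)[:2];print("lug",c,w.round(1),(R.T@(w-t)).round(1))
E
python3 -m jog '[{"dp":[41,35,25],"grip":1,"turn":[0,0,0]},{"dp":[41,35,25],"grip":1,"turn":[0,0,0]},{"dp":[41,40,25],"grip":0.5,"turn":[0,0,0]},{"dp":[41,40,25],"grip":0.5,"turn":[0,0,0]},{"dp":[40,40,25],"grip":0.5,"turn":[-1.6,6.25,0]},{"dp":[40,40,25],"grip":0.5,"turn":[-1.6,6.25,0]},{"dp":[40,40,0],"grip":0.5,"turn":[-1.6,6.25,0]},{"dp":[40,40,0],"grip":0.5,"turn":[-1.6,6.25,0]},{"dp":[40,40,0],"grip":0.5,"turn":[-1.6,6.25,0]},{"dp":[20,40,0],"grip":0.5,"turn":[-1.6,6.25,0]},{"dp":[10,40,0],"grip":0.5,"turn":[-1.6,6.25,0]},{"dp":[0,40,0],"grip":0.5,"turn":[0,0,-1.4]}]'
```

```text
stand -166.14497006474662 [468.2 227.6]
[[-2.8, 3.9], [2.8, 1.0], [-4.0, 1.9], [-2.4, -2.2], [1.8, -4.8], [-1.9, -0.8], [4.2, 0.8], [-1.9, -0.8], [4.2, 0.8]]
seat [521.6 240.8]
lug0 [414.8 214.4]
lug62 [475.  229.3]
keeper [552.7 248.4]
lug top [452.4 222.3] [16.6  1.3]
lug side [457.1 224.3] [11.6  0.5]
t: 1.1
eef_pos: [426.7, -140.5, 329.7]
orientation: [-178.3, 45.8, 15.3]
force: [1.0, 0.6, -0.9]
grip_width: 42.9
finger_force: 0.0
```

```bash
python3 -m jog '[{"dp":[10,40,0],"grip":0.5,"turn":[0,0,0]},{"dp":[10,40,0],"grip":0.5,"turn":[0,0,0]},{"dp":[10,40,0],"grip":0.5,"turn":[0,0,0]},{"dp":[10,40,0],"grip":0.5,"turn":[0,0,0]},{"dp":[10,40,0],"grip":0.5,"turn":[0,0,0]},{"dp":[10,40,0],"grip":0.5,"turn":[0,0,0]},{"dp":[10,40,0],"grip":0.5,"turn":[0,0,0]},{"dp":[8,40,0],"grip":0.5,"turn":[0,0,0]},{"dp":[10,38,0],"grip":0.5,"turn":[0,0,0]},{"dp":[0,20,-20],"grip":0.5,"turn":[0,0,0]},{"dp":[0,0,-18],"grip":0.5,"turn":[0,0,0]},{"dp":[0,0,0],"grip":0.5,"turn":[0,0,0]}]'
python3 - <<'E'
from plant import env, optics
import cv2,numpy as np
s=optics.grab_frame("side")["frame"];t=optics.grab_frame("top")["frame"]
cv2.imwrite("pics/side1.png",s);cv2.imwrite("pics/top1.png",t)
R=lambda im,x,y,w,h:cv2.resize(im[y:y+h,x:x+w],(400,400),interpolation=cv2.INTER_CUBIC)
cv2.imwrite("pics/c1.png",np.hstack([R(s,170,80,120,120),R(t,110,130,120,120)]))
print(env.read_state()["eef_pos"],env.read_state()["q"])
E
```

```text
t: 2.1
eef_pos: [512.5, 235.6, 291.3]
orientation: [-178.6, 45.5, 15.0]
force: [-0.2, 0.2, -1.5]
grip_width: 42.6
finger_force: 0.0
[512.992675   234.14847674 295.47160736] [ 12.70955669  49.54829822  36.40501486  -0.25865325 139.29511583
  88.32066996]
```

View pics/c1.png

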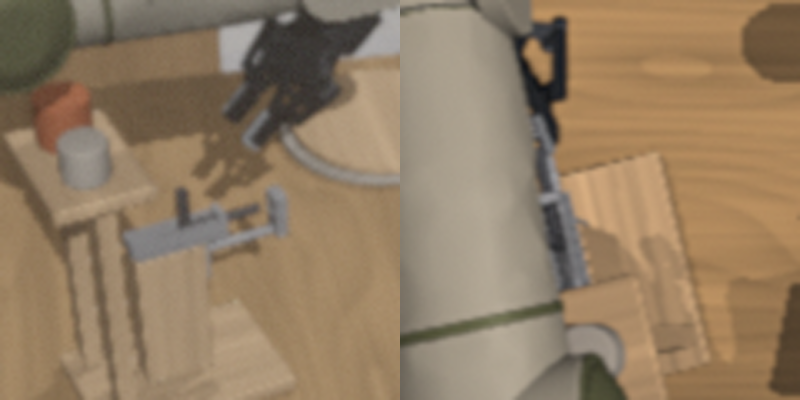

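Side crop: the gripper is above and beyond the lug (lug crop (182,205)) and lined up with it. The forearm passes over the pots, so I'll tilt back a little for clearance and then descend.

```bash
python3 -m jog '[{"dp":[0,0,0],"grip":0.5,"turn":[1.6,-6.25,0]},{"dp":[-11,-2,-12],"grip":0.5,"turn":[0,0,0]},{"dp":[-11,-2,-12],"grip":0.5,"turn":[0,0,0]},{"dp":[-11,-2,-12],"grip":0.5,"turn":[0,0,0]},{"dp":[-11,-2,-12],"grip":0.5,"turn":[0,0,0]},{"dp":[0,0,0],"grip":0.5,"turn":[0,0,0]},{"dp":[0,0,0],"grip":0.5,"turn":[0,0,0]}]'
python3 - <<'E'
from plant import env, optics
import cv2,numpy as np
s=optics.grab_frame("side")["frame"]
cv2.imwrite("pics/side2.png",s)
R=lambda im,x,y,w,h:cv2.resize(im[y:y+h,x:x+w],(700,500),interpolation=cv2.INTER_CUBIC)
cv2.imwrite("pics/c2.png",R(s,160,80,112,80))
print(env.read_state()["eef_pos"])
E
```

```text
t: 2.78
eef_pos: [469.4, 226.0, 249.0]
orientation: [-178.7, 38.6, 14.7]
force: [0.4, -0.2, 0.6]
grip_width: 42.8
finger_force: 0.0
[469.84371852 226.12206475 249.02373867]
```

View pics/c2.png

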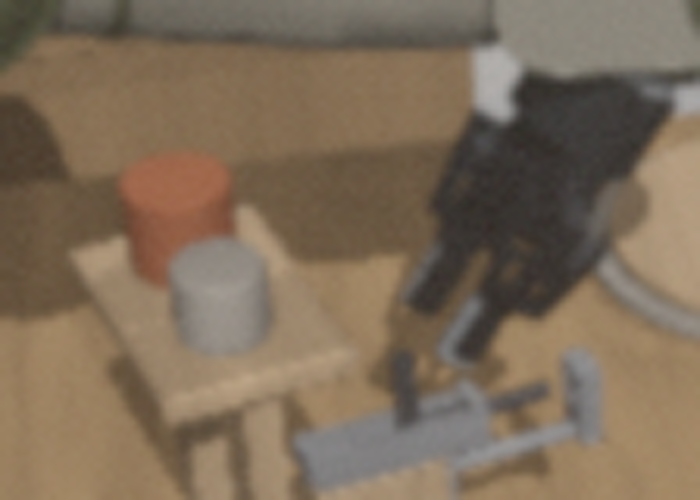

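The side crop shows the open fingers above and beyond the lug (lug top at crop (403,352)), with clear room to the shelf and pots. I'll continue down and grip.

```bash
python3 -m jog '[{"dp":[-8,-2,-9],"grip":0.5,"turn":[0,0,0]},{"dp":[-8,-2,-9],"grip":0.5,"turn":[0,0,0]},{"dp":[-7,-1,-9],"grip":0.5,"turn":[0,0,0]},{"dp":[0,0,0],"grip":0.5,"turn":[0,0,0]},{"dp":[0,0,0],"grip":0,"turn":[0,0,0]},{"dp":[0,0,0],"grip":0,"turn":[0,0,0]},{"dp":[0,0,0],"grip":0,"turn":[0,0,0]},{"dp":[0,0,0],"grip":0,"turn":[0,0,0]},{"dp":[0,0,0],"grip":0,"turn":[0,0,0]},{"dp":[0,0,0],"grip":0,"turn":[0,0,0]}]' 40
```

```text
t: 3.67
eef_pos: [445.7, 225.4, 221.8]
orientation: [-178.1, 38.5, 15.3]
force: [-4.4, 24.3, 3.8]
grip_width: 12.5
finger_force: 39.1
```

```bash
python3 -m jog '[{"dp":[1,5,0],"grip":0,"turn":[0,0,0]},{"dp":[0,0,0],"grip":0,"turn":[0,0,0]},{"dp":[-6,-1.5,0],"grip":0,"turn":[0,0,0]},{"dp":[-6,-1.5,0],"grip":0,"turn":[0,0,0]},{"dp":[0,0,0],"grip":0,"turn":[0,0,0]},{"dp":[0,0,0],"grip":0,"turn":[0,0,0]}]' 40
```

```text
t: 4.17
eef_pos: [435.4, 223.2, 221.7]
orientation: [-178.8, 38.7, 14.7]
force: [-2.8, -3.3, 7.8]
grip_width: 12.1
finger_force: 39.7
```

```bash
python3 -m jog '[{"dp":[-6,-1.5,0],"grip":0,"turn":[0,0,0]},{"dp":[-6,-1.5,0],"grip":0,"turn":[0,0,0]},{"dp":[-6,-1.5,0],"grip":0,"turn":[0,0,0]},{"dp":[-4,-1,0],"grip":0,"turn":[0,0,0]},{"dp":[0,0,0],"grip":0,"turn":[0,0,0]},{"dp":[0,0,0],"grip":0,"turn":[0,0,0]}]' 40
```

```text
t: 4.67
eef_pos: [413.6, 217.3, 221.7]
orientation: [-178.9, 38.7, 14.7]
force: [-1.4, -5.8, 8.5]
grip_width: 12.3
finger_force: 39.8
```

```bash
python3 -m jog '[{"dp":[-3,-1.5,0],"grip":0,"turn":[0,0,0]},{"dp":[0,0,0],"grip":0,"turn":[0,0,0]},{"dp":[0,0,0],"grip":0,"turn":[0,0,0]}]' 40
python3 - <<'E'
from plant import env, optics
import cv2,numpy as np
s=optics.grab_frame("side")["frame"]
cv2.imwrite("pics/side3.png",s)
R=lambda im,x,y,w,h:cv2.resize(im[y:y+h,x:x+w],(700,500),interpolation=cv2.INTER_CUBIC)
cv2.imwrite("pics/c3.png",R(s,160,80,112,80))
print(env.read_state()["eef_pos"])
E
```

```text
t: 4.92
eef_pos: [410.7, 216.4, 221.7]
orientation: [-178.8, 38.6, 14.8]
force: [0.5, -2.0, 8.2]
grip_width: 12.3
finger_force: 39.9
[410.73354171 216.39804278 221.69231172]
```

View pics/c3.png

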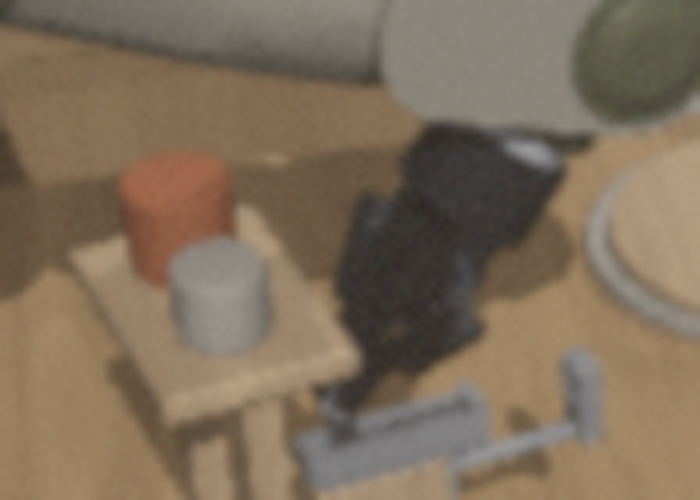

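The bolt is drawn back and the mouth is clear between the track end (crop (475,400)) and the keeper (580,390). I'll release and back out.

```bash
python3 -m jog '[{"dp":[0,0,0],"grip":0.5,"turn":[0,0,0]},{"dp":[0,0,0],"grip":0.5,"turn":[0,0,0]},{"dp":[0,0,0],"grip":0.5,"turn":[0,0,0]},{"dp":[0,0,0],"grip":0.5,"turn":[0,0,0]},{"dp":[8,2,10],"grip":0.5,"turn":[0,0,0]},{"dp":[16,4,20],"grip":0.5,"turn":[0,0,0]},{"dp":[24,6,30],"grip":0.5,"turn":[0,0,0]},{"dp":[24,6,30],"grip":0.5,"turn":[0,0,0]},{"dp":[20,0,30],"grip":0.8,"turn":[0,0,0]},{"dp":[5,-40,0],"grip":1,"turn":[1.6,-6.25,0]},{"dp":[5,-40,0],"grip":1,"turn":[1.6,-6.25,0]},{"dp":[5,-40,0],"grip":1,"turn":[1.6,-6.25,0]}]' 40
```

```text
t: 5.97
eef_pos: [518.9, 113.2, 339.1]
orientation: [-179.0, 19.1, 14.8]
force: [1.1, -0.2, 0.2]
grip_width: 85.1
finger_force: 0.0
```

```bash
python3 -m jog '[{"dp":[0,-35,0],"grip":1,"turn":[1.6,-6.2,0]},{"dp":[0,-35,0],"grip":1,"turn":[1.6,-6.2,0]},{"dp":[0,-35,0],"grip":1,"turn":[1.4,-6,0]},{"dp":[0,-38,0],"grip":1,"turn":[0,0,7]},{"dp":[0,-38,0],"grip":1,"turn":[0,0,7]},{"dp":[0,-38,0],"grip":1,"turn":[0,0,7]},{"dp":[0,-38,0],"grip":1,"turn":[0,0,7]},{"dp":[0,-40,0],"grip":1,"turn":[0,0,7]},{"dp":[0,-40,0],"grip":1,"turn":[0,0,7]},{"dp":[0,-40,0],"grip":1,"turn":[0,0,7]},{"dp":[-6,-40,0],"grip":1,"turn":[0,0,7]},{"dp":[-6,-40,0],"grip":1,"turn":[0,0,7]}]' 60
python3 -m jog '[{"dp":[0,0,-20],"grip":1,"turn":[0,0,7]},{"dp":[0,0,-20],"grip":1,"turn":[0,0,7]},{"dp":[0,0,-20],"grip":1,"turn":[0,0,7]},{"dp":[0,0,-20],"grip":1,"turn":[0,0,7]},{"dp":[0,0,-20],"grip":1,"turn":[0,0,7]},{"dp":[0,0,0],"grip":1,"turn":[0,0,0]},{"dp":[0,0,0],"grip":1,"turn":[0,0,0]}]' 60
```

```text
t: 6.97
eef_pos: [504.8, -337.6, 340.2]
orientation: [-179.1, 0.4, 76.8]
force: [0.1, 0.4, 0.0]
grip_width: 85.2
finger_force: 0.0
t: 7.55
eef_pos: [505.2, -335.7, 240.2]
orientation: [-179.1, 0.3, 111.3]
force: [0.6, -0.2, 1.1]
grip_width: 85.1
finger_force: 0.0
```

```bash
python3 -m jog '[{"dp":[0,-7,-20],"grip":1,"turn":[0.3,-0.8,2.2]},{"dp":[0,-6,-20],"grip":1,"turn":[0,0,0]},{"dp":[0,0,-20],"grip":1,"turn":[0,0,0]},{"dp":[0,0,-15],"grip":1,"turn":[0,0,0]},{"dp":[0,0,0],"grip":1,"turn":[0,0,0]},{"dp":[0,0,0],"grip":1,"turn":[0,0,0]}]' 60
python3 - <<'E'
from plant import env, optics
import cv2,numpy as np
s=optics.grab_frame("side")["frame"];t=optics.grab_frame("top")["frame"]
cv2.imwrite("pics/side4.png",s);cv2.imwrite("pics/top4.png",t)
R=lambda im,x,y,w,h:cv2.resize(im[y:y+h,x:x+w],(400,400),interpolation=cv2.INTER_CUBIC)
cv2.imwrite("pics/c4.png",np.hstack([R(s,215,240,100,100),R(t,290,150,100,100)]))
print(env.read_state()["eef_pos"],env.read_state()["orientation"])
E
```

```text
t: 8.05
eef_pos: [505.7, -349.1, 166.7]
orientation: [-180.0, 0.5, 113.5]
force: [1.1, 0.4, 1.3]
grip_width: 85.4
finger_force: 0.0
[ 505.96657999 -349.35368926  167.55920084] [179.96113558   0.58042806 113.58813973]
```

View pics/c4.png

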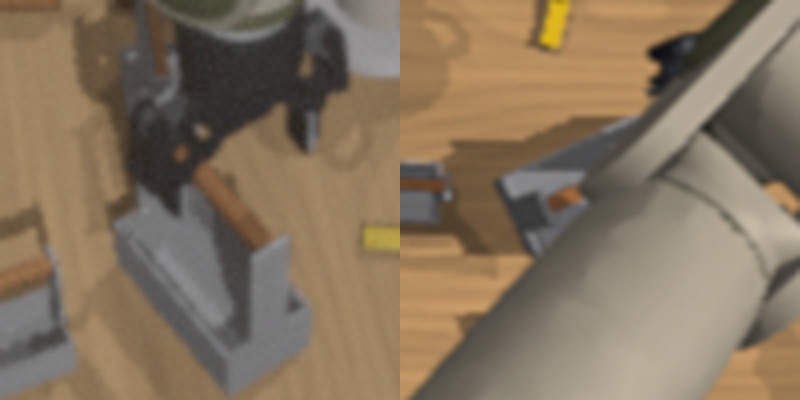

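The fingers straddle the bar: tips at crop (175,205) and (305,140), bar between them. I'll descend and grip.

```bash
python3 -m jog '[{"dp":[0,0,-20],"grip":1,"turn":[0,0,0]},{"dp":[0,0,-20],"grip":1,"turn":[0,0,0]},{"dp":[0,0,-12],"grip":1,"turn":[0,0,0]},{"dp":[0,0,0],"grip":0.3,"turn":[0,0,0]},{"dp":[0,0,0],"grip":0,"turn":[0,0,0]},{"dp":[0,0,0],"grip":0,"turn":[0,0,0]},{"dp":[0,0,0],"grip":0,"turn":[0,0,0]},{"dp":[0,0,0],"grip":0,"turn":[0,0,0]},{"dp":[0,0,0],"grip":0,"turn":[0,0,0]},{"dp":[0,0,0],"grip":0,"turn":[0,0,0]},{"dp":[0,0,0],"grip":0,"turn":[0,0,0]},{"dp":[0,0,0],"grip":0,"turn":[0,0,0]}]' 90
```

```text
t: 9.15
eef_pos: [505.7, -349.0, 114.2]
orientation: [180.0, 0.5, 113.7]
force: [1.9, -0.7, 5.7]
grip_width: 12.3
finger_force: 89.7
```

```bash
python3 -m jog '[{"dp":[0,0,8],"grip":0,"turn":[0,0,0]},{"dp":[0,0,16],"grip":0,"turn":[0,0,0]},{"dp":[0,0,25],"grip":0,"turn":[0,0,0]},{"dp":[0,0,25],"grip":0,"turn":[0,0,0]},{"dp":[0,0,25],"grip":0,"turn":[0,0,0]},{"dp":[0,0,25],"grip":0,"turn":[0,0,0]},{"dp":[0,0,25],"grip":0,"turn":[0,0,0]},{"dp":[0,0,22],"grip":0,"turn":[0,0,0]},{"dp":[5,15,0],"grip":0,"turn":[0,0,-3]},{"dp":[6,25,0],"grip":0,"turn":[0,0,-3]},{"dp":[8,30,0],"grip":0,"turn":[0,0,-3]},{"dp":[8,30,0],"grip":0,"turn":[0,0,0]}]' 90
python3 -m jog '[{"dp":[8,38,0],"grip":0,"turn":[0,0,0]},{"dp":[8,38,0],"grip":0,"turn":[0,0,0]},{"dp":[8,38,0],"grip":0,"turn":[0,0,0]},{"dp":[8,38,0],"grip":0,"turn":[0,0,0]},{"dp":[8,38,0],"grip":0,"turn":[0,0,0]},{"dp":[9,38,0],"grip":0,"turn":[0,0,0]},{"dp":[9,38,0],"grip":0,"turn":[0,0,0]},{"dp":[9,38,0],"grip":0,"turn":[0,0,0]},{"dp":[9,38,0],"grip":0,"turn":[0,0,0]},{"dp":[9,38,0],"grip":0,"turn":[0,0,0]},{"dp":[9,30,0],"grip":0,"turn":[0,0,0]},{"dp":[8,25,0],"grip":0,"turn":[0,0,0]}]' 90
```

```text
t: 10.15
eef_pos: [531.8, -247.6, 283.7]
orientation: [-179.9, 0.3, 104.4]
force: [1.0, 0.4, -3.6]
grip_width: 12.2
finger_force: 88.3
t: 11.15
eef_pos: [633.7, 188.8, 283.5]
orientation: [-179.8, 0.4, 104.8]
force: [0.5, -0.7, -3.9]
grip_width: 12.1
finger_force: 88.3
```

```bash
python3 -m jog '[{"dp":[2,20,-10],"grip":0,"turn":[0,0,0]},{"dp":[0,14,-20],"grip":0,"turn":[0,0,0]},{"dp":[0,0,-20],"grip":0,"turn":[0,0,0]},{"dp":[0,0,-15],"grip":0,"turn":[0,0,0]},{"dp":[0,0,-12],"grip":0,"turn":[0,0,0]},{"dp":[0,0,0],"grip":0,"turn":[0,0,0]},{"dp":[0,0,0],"grip":0,"turn":[0,0,0]}]' 90
python3 - <<'E'
from plant import env, optics
import cv2,numpy as np
s=optics.grab_frame("side")["frame"];t=optics.grab_frame("top")["frame"]
cv2.imwrite("pics/side5.png",s);cv2.imwrite("pics/top5.png",t)
R=lambda im,x,y,w,h:cv2.resize(im[y:y+h,x:x+w],(400,400),interpolation=cv2.INTER_CUBIC)
cv2.imwrite("pics/c5.png",np.hstack([R(s,190,80,120,120),R(t,100,110,120,120)]))
print(env.read_state()["eef_pos"],env.read_state()["orientation"],env.read_state()["q"].round())
E
```

```text
t: 11.73
eef_pos: [635.8, 220.1, 206.8]
orientation: [-179.8, 0.4, 104.7]
force: [-0.4, -0.1, -3.0]
grip_width: 12.0
finger_force: 88.3
[636.4903674  220.18781859 208.39307184] [179.97361743   0.41468328 104.65449156] [ 9. 38. 58. -0. 84. -5.]
```

View pics/c5.png

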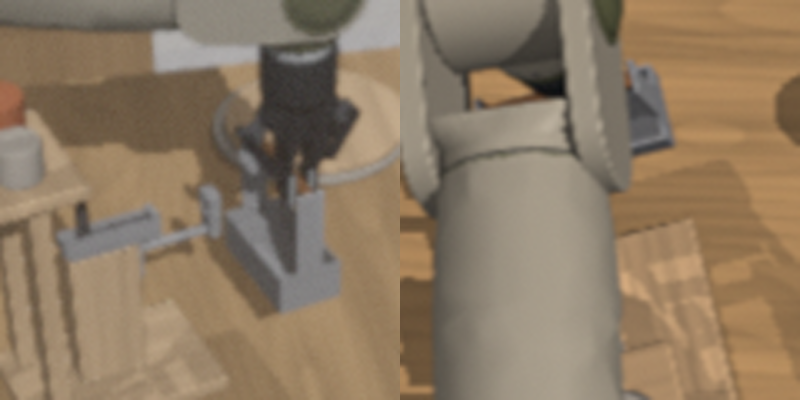

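Side crop: the caddy hangs level in the gripper beyond the keeper (210,210), with the hook arm at window height. I'll correct y, then slide it over the hook.

```bash
python3 -m jog '[{"dp":[0,8,0],"grip":0,"turn":[0,0,0]},{"dp":[0,7.6,0],"grip":0,"turn":[0,0,0]},{"dp":[0,0,0],"grip":0,"turn":[0,0,0]},{"dp":[-10,-2.5,0],"grip":0,"turn":[0,0,0]},{"dp":[-12,-3,0],"grip":0,"turn":[0,0,0]},{"dp":[-12,-3,0],"grip":0,"turn":[0,0,0]},{"dp":[-12,-3,0],"grip":0,"turn":[0,0,0]},{"dp":[-12,-3,0],"grip":0,"turn":[0,0,0]},{"dp":[0,0,0],"grip":0,"turn":[0,0,0]},{"dp":[0,0,0],"grip":0,"turn":[0,0,0]}]' 90
```

```text
t: 12.67
eef_pos: [578.3, 221.6, 208.0]
orientation: [180.0, 0.4, 104.7]
force: [0.1, 0.6, -3.8]
grip_width: 12.5
finger_force: 88.4
```

```bash
python3 -m jog '[{"dp":[-12,-3,0],"grip":0,"turn":[0,0,0]},{"dp":[-12,-3,0],"grip":0,"turn":[0,0,0]},{"dp":[-12,-3,0],"grip":0,"turn":[0,0,0]},{"dp":[-12,-3,0],"grip":0,"turn":[0,0,0]},{"dp":[0,0,0],"grip":0,"turn":[0,0,0]},{"dp":[0,0,0],"grip":0,"turn":[0,0,0]}]' 90
python3 - <<'E'
from plant import env, optics
from geo import *
import cv2
s=optics.grab_frame("side")["frame"];cv2.imwrite("pics/side6.png",s)
print(env.read_state()["eef_pos"],env.read_state()["force"])
# keeper: grey pixels near its predicted position, unoccluded reference from side1
for n in("side1","side6"):
    im=cv2.imread(f"pics/{n}.png");hsv=cv2.cvtColor(im,cv2.COLOR_BGR2HSV)
    m=cv2.inRange(hsv,(0,0,90),(180,45,220))[130:160,215:275]
    print(n);print("\n".join("".join("#" if v else "." for v in r) for r in m))
E
```

```text
t: 13.17
eef_pos: [530.9, 209.5, 207.8]
orientation: [180.0, 0.4, 104.7]
force: [0.1, 0.6, -4.2]
grip_width: 12.6
finger_force: 88.4
[531.14735331 209.54242278 207.62608105] [ 0.09567161  0.68674711 -3.85585391]
side1
................................................########....
..................................................##########
.....................................................#######
.......................................................#####
............................................................
............................................................
....................................###.....................
...................................#####....................
...................................######...................
...................................######...................
...................................######...................
...................#...............######...................
..................###.........##...######...................
...............########...#####.....#####...................
...........###############..
[... 2083 characters left out ...]
.##########..................
..#############################.##########..................
.##############################.##########..................
###############################..#########..................
##############################...#########..................
############################.....#########..................
############....#############....#########..................
#########........############....#########..................
#####............############....#########..................
##...............#############...##########.................
.................#############...###########................
.................##.##########...###########................
```

```bash
python3 -m jog '[{"dp":[0,0,-10],"grip":0,"turn":[0,0,0]},{"dp":[0,0,-10],"grip":0,"turn":[0,0,0]},{"dp":[0,0,-10],"grip":0,"turn":[0,0,0]},{"dp":[0,0,-10],"grip":0,"turn":[0,0,0]},{"dp":[0,0,-6],"grip":0,"turn":[0,0,0]},{"dp":[0,0,0],"grip":0,"turn":[0,0,0]},{"dp":[0,0,0],"grip":0,"turn":[0,0,0]}]' 90
```

```text
t: 13.8
eef_pos: [530.3, 209.4, 161.1]
orientation: [-179.9, 0.4, 104.7]
force: [0.4, -0.0, -4.0]
grip_width: 12.5
finger_force: 88.4
```

```bash
python3 -m jog '[{"dp":[0,0,-3],"grip":0,"turn":[0,0,0]},{"dp":[0,0,-2],"grip":0,"turn":[0,0,0]},{"dp":[0,0,0],"grip":0,"turn":[0,0,0]},{"dp":[0,0,0],"grip":0,"turn":[0,0,0]}]' 90; python3 -m jog '[{"dp":[0,0,-1.5],"grip":0,"turn":[0,0,0]},{"dp":[0,0,0],"grip":0,"turn":[0,0,0]},{"dp":[0,0,0],"grip":0,"turn":[0,0,0]}]' 90
```

```text
t: 14.13
eef_pos: [530.3, 209.4, 156.5]
orientation: [-180.0, 0.4, 104.7]
force: [-0.2, 0.6, -4.0]
grip_width: 12.7
finger_force: 88.3
t: 14.38
eef_pos: [530.3, 209.4, 154.9]
orientation: [-180.0, 0.4, 104.7]
force: [0.8, -0.4, -3.7]
grip_width: 12.5
finger_force: 88.4
```

```bash
python3 -m jog '[{"dp":[0,0,-1.5],"grip":0,"turn":[0,0,0]},{"dp":[0,0,0],"grip":0,"turn":[0,0,0]},{"dp":[0,0,0],"grip":0,"turn":[0,0,0]}]' 90; python3 -m jog '[{"dp":[0,0,-1],"grip":0,"turn":[0,0,0]},{"dp":[0,0,0],"grip":0,"turn":[0,0,0]},{"dp":[0,0,0],"grip":0,"turn":[0,0,0]}]' 90
```

```text
t: 14.63
eef_pos: [530.5, 209.4, 153.8]
orientation: [180.0, 0.4, 104.7]
force: [-0.3, -0.5, -0.4]
grip_width: 12.5
finger_force: 89.0
t: 14.88
eef_pos: [530.6, 209.4, 153.4]
orientation: [179.9, 0.4, 104.7]
force: [-2.2, -1.3, 6.1]
grip_width: 12.2
finger_force: 89.9
```

```bash
python3 -m jog '[{"dp":[0,0,0.6],"grip":0,"turn":[0,0,0]},{"dp":[0,0,0],"grip":0.15,"turn":[0,0,0]},{"dp":[0,0,0],"grip":0.3,"turn":[0,0,0]},{"dp":[0,0,0],"grip":0.5,"turn":[0,0,0]},{"dp":[0,0,0],"grip":0.6,"turn":[0,0,0]},{"dp":[0,0,0],"grip":0.6,"turn":[0,0,0]},{"dp":[0,0,0],"grip":0.6,"turn":[0,0,0]},{"dp":[0,0,3],"grip":0.6,"turn":[0,0,0]},{"dp":[0,0,8],"grip":0.6,"turn":[0,0,0]},{"dp":[0,0,15],"grip":0.6,"turn":[0,0,0]},{"dp":[0,0,20],"grip":0.6,"turn":[0,0,0]},{"dp":[0,0,20],"grip":0.6,"turn":[0,0,0]}]' 40
python3 -m jog '[{"dp":[0,0,30],"grip":0.6,"turn":[0,0,0]},{"dp":[0,0,30],"grip":0.5,"turn":[0,0,0]},{"dp":[0,0,30],"grip":0.5,"turn":[0,0,0]},{"dp":[0,0,20],"grip":0.5,"turn":[0,0,0]},{"dp":[0,0,0],"grip":0.5,"turn":[0,0,0]}]' 40
python3 - <<'E'
from plant import env, optics
from geo import *
import cv2
for i in(0,1):
    s=optics.grab_frame("side")["frame"];cv2.imwrite(f"pics/side7{i}.png",s)
t=optics.grab_frame("top")["frame"];cv2.imwrite("pics/top7.png",t)
print(env.read_state()["eef_pos"],env.read_state()["force"],env.read_state()["q"].round())
m=cv2.inRange(cv2.cvtColor(s,cv2.COLOR_BGR2HSV),(5,110,60),(16,255,220))[120:230,200:300]  # orange-brown bar
ys,xs=np.nonzero(m);print(len(xs),xs.min()+200,xs.max()+200,ys.min()+120,ys.max()+120) if len(xs) else 0
print("pred bar ends",[proj('side',(523+66*a*.249,244.5-66*a*.968,179)) for a in(-1,1)])
E
```

```text
t: 15.88
eef_pos: [530.2, 209.3, 220.4]
orientation: [-180.0, 0.4, 104.7]
force: [0.3, 0.2, -0.3]
grip_width: 51.7
finger_force: 0.0
t: 16.3
eef_pos: [531.1, 209.6, 334.5]
orientation: [179.5, 0.4, 104.7]
force: [0.3, -0.3, 0.7]
grip_width: 42.5
finger_force: 0.0
[530.01437604 209.30982722 328.50910911] [0.16281505 0.23815301 0.46020606] [10. 21. 67. -0. 92. -5.]
109 200 256 138 229
pred bar ends [(np.float64(236.9449331219949), np.float64(136.07491145254352)), (np.float64(252.24322065319623), np.float64(156.49107916735136))]
```

```bash
python3 -m jog '[{"dp":[0,0,0],"grip":0.5,"turn":[0,0,-7]},{"dp":[0,0,0],"grip":0.5,"turn":[0,0,-7]},{"dp":[0,0,0],"grip":0.5,"turn":[0,0,-7]},{"dp":[0,0,0],"grip":0.5,"turn":[0,0,-7]},{"dp":[0,0,0],"grip":0.5,"turn":[0,0,-7]},{"dp":[0,0,0],"grip":0.5,"turn":[0,0,-7]},{"dp":[0,0,0],"grip":0.5,"turn":[0,0,-7]},{"dp":[0,0,0],"grip":0.5,"turn":[0,0,-7]},{"dp":[0,0,0],"grip":0.5,"turn":[0,0,-7]},{"dp":[0,0,0],"grip":0.5,"turn":[0,0,-7]},{"dp":[0,0,0],"grip":0.5,"turn":[0,0,-7]},{"dp":[0,0,0],"grip":0.5,"turn":[0,0,-7]}]' 40
python3 -m jog '[{"dp":[0,0,0],"grip":0.5,"turn":[0,0,-6]},{"dp":[0,0,0],"grip":0.5,"turn":[-1.6,6.25,0]},{"dp":[0,0,0],"grip":0.5,"turn":[-1.6,6.25,0]},{"dp":[0,0,0],"grip":0.5,"turn":[-1.6,6.25,0]},{"dp":[0,10,0],"grip":0.5,"turn":[-1.6,6.25,0]},{"dp":[0,10,0],"grip":0.5,"turn":[-1.6,6.25,0]},{"dp":[0,7,0],"grip":0.5,"turn":[-1.6,6.25,0]},{"dp":[0,0,0],"grip":0.5,"turn":[0,0,0]},{"dp":[0,0,0],"grip":0.5,"turn":[0,0,0]}]' 40
python3 - <<'E'
from plant import env, optics
from geo import *
import cv2
for i in(0,1):
    s=optics.grab_frame("side")["frame"];cv2.imwrite(f"pics/side8{i}.png",s)
    m=cv2.inRange(cv2.cvtColor(s,cv2.COLOR_BGR2HSV),(3,110,40),(16,255,220))[120:170,225:265]
    ys,xs=np.nonzero(m);print(len(xs),xs.mean()+225,ys.mean()+120,np.polyfit(xs,ys,1)[0])
    print("\n".join("".join("#" if v else "." for v in r) for r in m)) if i else 0
st=env.read_state();print(st["eef_pos"],st["orientation"])
E
```

```text
t: 17.45
eef_pos: [529.9, 209.3, 327.6]
orientation: [-179.9, 0.6, 20.3]
force: [0.8, 0.9, 0.0]
grip_width: 42.8
finger_force: 0.0
t: 18.2
eef_pos: [531.0, 236.5, 325.6]
orientation: [-179.7, 39.3, 14.8]
force: [0.1, -0.1, 0.6]
grip_width: 42.5
finger_force: 0.0
69 244.3913043478261 147.15942028985506 1.1926277740416946
72 244.23611111111111 146.76388888888889 1.2103051367102329
........................................
........................................
........................................
........................................
........................................
........................................
........................................
........................................
........................................
........................................
........................................
........................................
........................................
........................................
........................................
........................................
........................................
.....................
[... 716 characters left out ...]

........................####............
........................................
........................................
........................................
........................................
........................................
........................................
........................................
........................................
........................................
........................................
........................................
........................................
........................................
........................................
[530.03818271 236.00878555 329.93648849] [-179.73361477   38.87346814   14.73205006]
```

The bar's centroid is at (244,147), against a predicted (244.6,146.3), so it's hung and still. Next I'll go to the lug.

```bash
python3 -m jog '[{"dp":[-20,1,0],"grip":0.5,"turn":[0,0,0]},{"dp":[-20,0,-5],"grip":0.5,"turn":[0,0,0]},{"dp":[-16,-4.2,-20],"grip":0.5,"turn":[0,0,0]},{"dp":[-16,-4.1,-20],"grip":0.5,"turn":[0,0,0]},{"dp":[-16,-4.1,-20],"grip":0.5,"turn":[0,0,0]},{"dp":[-8,-2.1,-10],"grip":0.5,"turn":[0,0,0]},{"dp":[0,0,0],"grip":0.5,"turn":[0,0,0]},{"dp":[0,0,0],"grip":0.5,"turn":[0,0,0]}]' 40
```

```text
t: 18.97
eef_pos: [433.9, 222.6, 256.1]
orientation: [-179.7, 38.8, 14.7]
force: [0.8, -0.9, 0.4]
grip_width: 42.3
finger_force: 0.0
```

```bash
python3 -m jog '[{"dp":[-8,-2,-12],"grip":0.5,"turn":[0,0,0]},{"dp":[-8,-2,-12],"grip":0.5,"turn":[0,0,0]},{"dp":[-7,-2,-10],"grip":0.5,"turn":[0,0,0]},{"dp":[0,0,0],"grip":0.5,"turn":[0,0,0]},{"dp":[0,0,0],"grip":0,"turn":[0,0,0]},{"dp":[0,0,0],"grip":0,"turn":[0,0,0]},{"dp":[0,0,0],"grip":0,"turn":[0,0,0]},{"dp":[0,0,0],"grip":0,"turn":[0,0,0]},{"dp":[0,0,0],"grip":0,"turn":[0,0,0]},{"dp":[0,0,0],"grip":0,"turn":[0,0,0]}]' 40
```

```text
t: 19.8
eef_pos: [412.1, 216.6, 221.2]
orientation: [-179.8, 39.0, 14.7]
force: [2.9, -1.2, 6.9]
grip_width: 12.1
finger_force: 39.0
```

```bash
python3 -m jog '[{"dp":[6,1.5,0],"grip":0,"turn":[0,0,0]},{"dp":[7,1.8,0],"grip":0,"turn":[0,0,0]},{"dp":[7,1.8,0],"grip":0,"turn":[0,0,0]},{"dp":[7,1.8,0],"grip":0,"turn":[0,0,0]},{"dp":[7,1.8,0],"grip":0,"turn":[0,0,0]},{"dp":[6,1.5,0],"grip":0,"turn":[0,0,0]},{"dp":[0,0,0],"grip":0,"turn":[0,0,0]},{"dp":[0,0,0],"grip":0,"turn":[0,0,0]}]' 60
```

```text
t: 20.47
eef_pos: [452.1, 227.5, 221.2]
orientation: [-179.7, 39.0, 14.8]
force: [2.3, 1.8, 9.1]
grip_width: 11.7
finger_force: 59.5
```

```bash
python3 -m jog '[{"dp":[5,1.3,0],"grip":0,"turn":[0,0,0]},{"dp":[5,1.3,0],"grip":0,"turn":[0,0,0]},{"dp":[0,0,0],"grip":0,"turn":[0,0,0]},{"dp":[0,0,0],"grip":0,"turn":[0,0,0]}]' 60
```

```text
t: 20.8
eef_pos: [461.9, 230.2, 221.2]
orientation: [-179.7, 39.0, 14.8]
force: [1.5, 2.5, 8.0]
grip_width: 11.8
finger_force: 59.5
```

```bash
for i in 1; do python3 -m jog '[{"dp":[3,0.8,0],"grip":0,"turn":[0,0,0]},{"dp":[2,0.5,0],"grip":0,"turn":[0,0,0]},{"dp":[0,0,0],"grip":0,"turn":[0,0,0]},{"dp":[0,0,0],"grip":0,"turn":[0,0,0]}]' 60; done; python3 -m jog '[{"dp":[3,0.8,0],"grip":0,"turn":[0,0,0]},{"dp":[0,0,0],"grip":0,"turn":[0,0,0]},{"dp":[0,0,0],"grip":0,"turn":[0,0,0]}]' 60
```

```text
t: 21.13
eef_pos: [466.5, 231.5, 221.2]
orientation: [-179.6, 39.1, 14.8]
force: [0.1, 2.3, 7.8]
grip_width: 11.2
finger_force: 59.2
t: 21.38
eef_pos: [469.5, 232.3, 221.2]
orientation: [-179.6, 39.0, 14.8]
force: [-1.0, 2.1, 8.3]
grip_width: 11.6
finger_force: 59.2
```

```bash
python3 -m jog '[{"dp":[2,0.5,0],"grip":0,"turn":[0,0,0]},{"dp":[0,0,0],"grip":0,"turn":[0,0,0]},{"dp":[0,0,0],"grip":0,"turn":[0,0,0]}]' 60; python3 -m jog '[{"dp":[2,0.5,0],"grip":0,"turn":[0,0,0]},{"dp":[0,0,0],"grip":0,"turn":[0,0,0]},{"dp":[0,0,0],"grip":0,"turn":[0,0,0]}]' 60
```

```text
t: 21.63
eef_pos: [469.7, 232.4, 221.4]
orientation: [-179.7, 39.5, 14.8]
force: [-16.0, -2.3, 7.6]
grip_width: 11.5
finger_force: 59.2
t: 21.88
eef_pos: [469.9, 232.5, 221.5]
orientation: [-179.7, 39.9, 14.8]
force: [-28.6, -8.2, 7.3]
grip_width: 11.4
finger_force: 59.2
```

The stop is reached: 30 N after about 60 mm. I'll release and retreat.

```bash
python3 -m jog '[{"dp":[-1.5,-0.4,0],"grip":0,"turn":[0,0,0]},{"dp":[0,0,0],"grip":0.5,"turn":[0,0,0]},{"dp":[0,0,0],"grip":0.5,"turn":[0,0,0]},{"dp":[0,0,0],"grip":0.5,"turn":[0,0,0]},{"dp":[0,0,0],"grip":0.5,"turn":[0,0,0]},{"dp":[8,2,10],"grip":0.5,"turn":[0,0,0]},{"dp":[16,4,20],"grip":0.5,"turn":[0,0,0]},{"dp":[20,5,30],"grip":0.5,"turn":[0,0,0]},{"dp":[20,5,30],"grip":0.5,"turn":[0,0,0]},{"dp":[20,-20,30],"grip":0.5,"turn":[0,0,0]},{"dp":[5,-40,0],"grip":0.5,"turn":[0,0,0]},{"dp":[5,-40,0],"grip":0.5,"turn":[0,0,0]}]' 40
python3 -m jog '[{"dp":[0,-40,0],"grip":0.5,"turn":[0,0,0]},{"dp":[0,-40,0],"grip":0.5,"turn":[0,0,0]},{"dp":[0,-40,0],"grip":0.5,"turn":[0,0,0]},{"dp":[0,-40,0],"grip":0.5,"turn":[0,0,0]},{"dp":[0,-40,0],"grip":0.5,"turn":[0,0,0]},{"dp":[0,-40,0],"grip":0.5,"turn":[0,0,0]},{"dp":[0,-30,0],"grip":0.5,"turn":[0,0,0]},{"dp":[0,0,0],"grip":0.5,"turn":[0,0,0]},{"dp":[0,0,0],"grip":0.5,"turn":[0,0,0]}]'
python3 - <<'E'
from plant import env, optics
import cv2,numpy as np
s=optics.grab_frame("side")["frame"];t=optics.grab_frame("top")["frame"]
R=lambda im,x,y,w,h:cv2.resize(im[y:y+h,x:x+w],(400,400),interpolation=cv2.INTER_CUBIC)
cv2.imwrite("pics/c9.png",np.hstack([R(s,195,110,80,80),R(t,110,130,100,100)]))
E
```

```text
t: 22.88
eef_pos: [562.9, 149.9, 331.4]
orientation: [-179.8, 38.8, 14.9]
force: [2.0, -0.3, 0.1]
grip_width: 42.9
finger_force: 0.0
t: 23.63
eef_pos: [560.9, -121.0, 330.8]
orientation: [-179.7, 39.1, 14.6]
force: [-0.3, 1.0, -0.5]
grip_width: 42.5
finger_force: 0.0
```

View pics/c9.png

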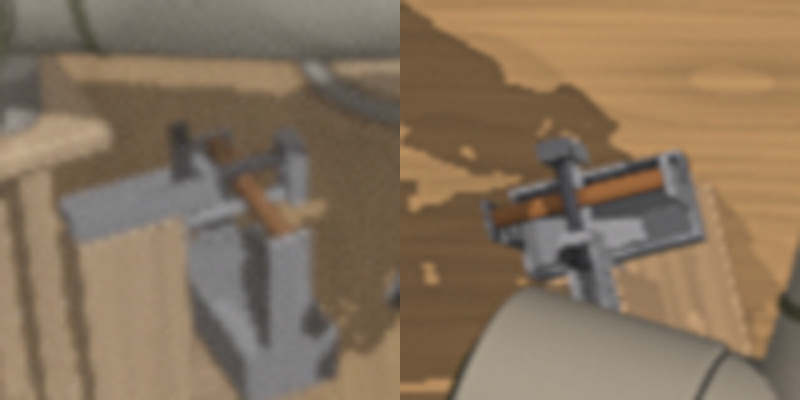

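The crops show the caddy's bar across the hook arm, with the bolt running over it into the keeper (side crop (285,155)) and the robot clear. I'll hand in.

```bash
python3 -c "
from plant import env
print(env.job_done())"
```

```text
the job is handed in; nothing more can be done
None
```

The caddy hangs by its bar on the hook with the bolt pushed home against its stop, and the job was handed in at about 24 s of the 72 s allowed; the robot is clear and nothing else was touched as far as I know, but no verdict came back.

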